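Find the rocking corner of the sander table and shim it

ROBOT

A 7-joint arm with a two-finger parallel gripper is mounted at the origin on the work surface. World frame = base frame: x ahead of the robot, y to its left, z up, the work surface at z = 0. Lengths are in m, angles in rad, forces in N, time in s.
With the tool pointing down it reaches from about 0.4 to 0.85 m from the base axis. Payload 10.4 kg.
Tool frame: the origin (TCP) lies midway between the tips of the shut fingers; the grasp point (between the pads) lies 19 mm behind it; z points along the fingers, y is the line along which they close (so a half turn about z gives the same grasp; the last joint's range is limited). The gripper opens to 87 mm and grips with 3 to 60 N. Pads are 19 mm wide; open, the fingers measure 117 mm over their backs; the gripper's body (75 mm by 190 mm) begins 51 mm behind the grasp point.
Start: joints at [1.085, 0.332, -0.065, 1.46, 0.022, 1.35, -0.088], TCP at [0.279, -0.559, 0.202] pointing down, gripper open.
Joint ranges: [-2.6, 2.6], [-0.5, 2.12], [-1.47, 1.34], [0.16, 2.42], [-1.27, 4.41], [0.06, 2.06], [-2.6, 2.6]. Speed limits (rad/s): [2.22, 2.22, 2.79, 2.79, 3.14, 3.14, 3.14].

INTERFACE

Orientations are given as a unit quaternion [x, y, z, w].
In Python, from bench import sensors, eyes, order gives the robot as it stands.
- The arm moves only by the tool arm_command, never from a script. Its argument "steps" is a list of rows, each an object with "rot": the turn, a rotation vector about the world's x, y, z in degrees, a list of three; "slide": the shift along the world's x, y, z in m, a list of three; "grip": the opening, from 0 (shut) to 1 (fully open). A call has exactly 8 rows; each row shifts and turns the commanded pose from where the row before left it; what a row does not reach is not made up. A row lasts 1/8 s, in which the tool goes at most 62.5 mm and 10.7 degrees, less where a joint would pass 70% of its speed; a pose out of reach is approached as far as the arm can. A call with a gripper value outside its range is refused whole. The fingers move at their own pace and stop on an object; "newtons" is the grip in N (left out, the last holds). Time passes only in rows, so rows that do not move let the fingers close, or fill a call up. It gives the time, the measured TCP pose, the force, the opening and the grip force at its end, in the units of the state.
- sensors.read_state(): the state, without advancing time (a new reading comes with each control period).
- eyes.camera(name): name is "side" or "top" or "wrist"; returns a dict with "pixels" (384x512x3 uint8, red, green, blue), "intrinsics" (3x3 intrinsics, pixels), "k1" (the pictures are not rectified: a ray, as slopes to the right and down, at radius r is drawn at 1 + k1 r^2 times it, then the intrinsics apply), "pose" (4x4, takes a point from camera to world coordinates). Camera axes: x right, y down, z forward; pixel columns grow to the right and rows downward; lengths in m; the calibration is good to about 2 mm. A picture is of the moment at which its call begins. There is no depth.
- order.close_job(): hands the job in; it is judged then, once.
Trained networks look in a picture, given as the dict that the camera call returned (one of the last four; its "shot" number tells which), for a name from the list of things; names that differ only in an ending like _2 or _b are one class to them, and where a whole thing is asked for, a point or a joint stands for the part that bears it (a point fixed in the world has none). Each returns a list of dicts, best first, with "conf" (0 to 1); they miss things now and then, are a little off and sometimes report something else, mostly with a low value. They report only what shows in the picture. A call takes as long as a camera call. They do not tell look-alikes from the thing itself.
- eyes.look_for(name, picture): "bbox" ([left, top, right, bottom] in pixels, round what is visible of it).
The state is a dict: "time": time; "joint_positions": joint angles; "joint_vel": joint speeds; "joint_torque": joint torques, N m; "ee_pos": TCP position; "eef_rot": TCP orientation; "ft_force": force on the tool from outside, world axes, zero at the start; "torque": the same for the moment, N m; "width": finger opening in m; "grip_force": force on a finger pad.
Only numpy, scipy, OpenCV 4.12 (cv2) and the standard library are available. Lean on these libraries where they do the work, as an engineer would, in place of code of your own. Each camera call takes 0.05 s, during which the arm holds its last target. There are 200 camera calls.

TASK

The sander's small aluminium table rocks at one corner. Press down on its corners with a fingertip until you find the one that gives, push that corner's steel shim all the way in until its upright tab lies flat against the table's edge, then press firmly on that corner again to check that it no longer gives. Push and press only: lift nothing, and leave the other shims and the things on the bench where they are.

Things in the scene. Friction and masses are not known exactly. Their poses are not given: they have to be found in the camera images.
- plate: the small sander table: loose aluminium plate 200 (x) x 160 (y) x 14 mm, 1.2 kg, level on the four arms of a fixed grey stand, kept from sliding by lugs. Origin: centre of its underside, 5 mm above the arms' tops; its top is 69 mm above the bench. At yaw 0 its x points away from the robot. Three corners bear on hidden packing, one has an empty 5 mm gap below; which one varies, and it does not show at rest
- corner_0 (a point): point to press on the plate's top face at its near left corner (seen from the robot at yaw 0), 22 mm in from the short edge and 24 mm from the long edge. Pressing the corner that rocks tips it down about 5 mm at 3 to 6 N; let go, it comes back level
- corner_1 (a point): point to press on the plate's top face at its far left corner (seen from the robot at yaw 0), 22 mm in from the short edge and 24 mm from the long edge. A corner that does not rock stays put under the finger
- corner_2 (a point): point to press on the plate's top face at its far right corner (seen from the robot at yaw 0), 22 mm in from the short edge and 24 mm from the long edge.
- corner_3 (a point): point to press on the plate's top face at its near right corner (seen from the robot at yaw 0), 22 mm in from the short edge and 24 mm from the long edge.
- shim_0_tab (a point): centre of the tab's outer face, 60 mm above the bench, on the near left corner's shim; its x axis points the way in. All four shims are alike. A bent steel strip, loose, 70 g, 32 mm wide: tongue 40 mm long, 4.8 mm thick with tapered nose towards the gap under the plate, and an upright tab 6 mm thick, 19 mm high (level with the plate's top)
- shim_1_tab (a point): centre of the tab's outer face, 60 mm above the bench, on the far left corner's shim; its x axis points the way in. All four shims are alike. It lies on a stand arm (top 50 mm above the bench) outside the plate's long edge, between 4 mm high cheeks, and slides in square to that edge with a few newtons; 42 to 49 mm to go
- shim_2_tab (a point): centre of the tab's outer face, 60 mm above the bench, on the far right corner's shim; its x axis points the way in. All four shims are alike. Home, its tab lies against the plate's edge and this point is 86 mm from the plate's lengthwise centre line; the arm ends 145 mm from that line, open bench beyond
- shim_3_tab (a point): centre of the tab's outer face, 60 mm above the bench, on the near right corner's shim; its x axis points the way in. All four shims are alike. There is room for the tongue only under the corner that rocks; elsewhere the packing stops it
- box_a: small open wooden box, 95 x 72 x 24 mm, on the bench; origin at the centre of its underside
- box_b: a second such box, stacked on box_a
- wrench: steel wrench 170 mm long, lying on the bench; origin under its middle
- handwheel: black plastic knob 52 mm across, 29 mm high, standing on the bench; origin under its centre
There are look-alikes about, which are no part of the job. What is shaped like the part that bears shim_0_tab but orange or turquoise is not meant. What is shaped like the part that bears shim_3_tab but turquoise is not meant.

How it is judged:
On the way, in this order (a step that is already met when the one before it is completed fails the run):
1. the corner that rocks has been pressed down, by more than 2.5 mm (contact force between the fingers and plate above 1 N and height (world z) of any of corner_0, corner_1, corner_2, corner_3 below 0.0665 m), for 0.1 s.
2. a shim is home: its tab lies within 3.5 mm of the table's edge ((y of any of shim_0_tab, shim_1_tab in the frame of plate below 0.0895 m or y of any of shim_2_tab, shim_3_tab in the frame of plate above -0.0895 m)), for 0.2 s.
3. the shimmed corner has been pressed again with more than 4 N and stayed up (no corner more than 2 mm low) (contact force between the fingers and plate above 4 N and ((y of shim_0_tab in the frame of plate below 0.0895 m and horizontal distance between the grasp point and corner_0 below 0.05 m) or (y of shim_1_tab in the frame of plate below 0.0895 m and horizontal distance between the grasp point and corner_1 below 0.05 m) or (y of shim_2_tab in the frame of plate above -0.0895 m and horizontal distance between the grasp point and corner_2 below 0.05 m) or (y of shim_3_tab in the frame of plate above -0.0895 m and horizontal distance between the grasp point and corner_3 below 0.05 m)) and height (world z) of each of corner_0, corner_1, corner_2, corner_3 above 0.067 m), for 0.1 s.
At the end, for the whole second after the job is handed in: the rocking corner's shim is home (tab within 3.5 mm of the table's edge) and no shim lifted, the others within 10 mm of their start; the table level and still (corners within 2 mm in height, table moved under 6 mm); boxes, wrench and knob within 20 mm of their places (((y of shim_0_tab in the frame of plate below 0.0895 m and distance of each of shim_1_tab, shim_2_tab, shim_3_tab from where it was at the start of the episode below 0.01 m) or (y of shim_1_tab in the frame of plate below 0.0895 m and distance of each of shim_0_tab, shim_2_tab, shim_3_tab from where it was at the start of the episode below 0.01 m) or (y of shim_2_tab in the frame of plate above -0.0895 m and distance of each of shim_0_tab, shim_1_tab, shim_3_tab from where it was at the start of the episode below 0.01 m) or (y of shim_3_tab in the frame of plate above -0.0895 m and distance of each of shim_0_tab, shim_1_tab, shim_2_tab from where it was at the start of the episode below 0.01 m)) and height (world z) of corner_0 between 0.067 and 0.071 m and height (world z) of corner_1 between 0.067 and 0.071 m and height (world z) of corner_2 between 0.067 and 0.071 m and height (world z) of corner_3 between 0.067 and 0.071 m and height (world z) of each of shim_0_tab, shim_1_tab, shim_2_tab, shim_3_tab below 0.064 m and distance of plate from where it was at the start of the episode below 0.006 m and linear speed of plate below 0.01 m/s and distance of each of box_a, box_b, wrench, handwheel from where it was at the start of the episode below 0.02 m); the robot touches nothing.
It fails at once if a shim was lifted more than 12 mm (height (world z) of any of shim_0_tab, shim_1_tab, shim_2_tab, shim_3_tab above 0.0715 m).
It fails at once if the table was lifted: a corner rose more than 10 mm (height (world z) of any of corner_0, corner_1, corner_2, corner_3 above 0.079 m).
It fails at once if a box, the wrench or the knob was moved more than 20 mm (distance of any of box_a, box_b, wrench, handwheel from where it was at the start of the episode above 0.02 m).
It also fails if it takes over 58 s, if anything falls off the work surface, if the arm or the gripper's body presses on something with over 40 N, if the wrist force passes 120 N, or if a joint passes its speed limit or range.

## Working session

There is one attempt and no reset: what is moved stays moved. The work goes in short steps, Python scripts to look and compute and a tool call to move; the robot and the scene stay as the last step left them, time stands still between calls to the robot, and variables do not carry over. Pictures are saved under pics/ and viewed, at most 10 in all, crops included, and the job is handed in when it is done.

Besides the shell and the picture viewer there is one more tool, called after "Request:" as a command line: name --argument value ..., lists and objects as JSON in quotes. arm_command: Moves the arm, as the interface text tells. Its arguments: {"type":"object","properties":{"steps":{"type":"array","items":{"type":"object","properties":{"rot":{"type":"array","items":{"type":"number"}},"slide":{"type":"array","items":{"type":"number"}},"grip":{"type":"number"}}}},"newtons":{"type":"number"}},"required":["steps"]}

```bash
mkdir -p pics; ls; cat > h.py <<'E'
import numpy as np, cv2
from bench import sensors, eyes, order
def ray(p,uv):
    K=np.array(p["intrinsics"]);T=np.array(p["pose"])
    d=np.array([(uv[0]-K[0,2])/K[0,0],(uv[1]-K[1,2])/K[1,1]]);s=d.copy()
    for _ in range(20): s=d/(1+p["k1"]*(s@s))
    return T[:3,3],T[:3,:3]@np.array([s[0],s[1],1])
def at(p,uv,z):
    o,d=ray(p,uv);return o+d*(z-o[2])/d[2]
def pix(p,X):
    K=np.array(p["intrinsics"]);T=np.array(p["pose"])
    c=T[:3,:3].T@(np.array(X)-T[:3,3]);s=c[:2]/c[2];s=s*(1+p["k1"]*(s@s))
    return np.array([K[0,0]*s[0]+K[0,2],K[1,1]*s[1]+K[1,2]])
E
python3 - <<'E'
from h import *
im=[]
for n in ("top","side"):
    p=eyes.camera(n);cv2.imwrite(f"pics/{n}0.png",cv2.cvtColor(p["pixels"],cv2.COLOR_RGB2BGR))
    print(n,np.round(p["pose"],3).tolist(),p["k1"])
    for t in ("plate","shim_0_tab","box_a","wrench","handwheel"):
        for r in eyes.look_for(t,p)[:6]:
            b=r["bbox"];z={"plate":.069,"shim_0_tab":.06}.get(t,.02)
            print(t,round(r["conf"],2),np.round(b).tolist(),np.round(at(p,[(b[0]+b[2])/2,(b[1]+b[3])/2],z),3))
E
```

```text
pics
top [[0.017, -0.999, 0.051, 0.511], [-1.0, -0.016, 0.011, 0.033], [-0.01, -0.051, -0.999, 0.849], [0.0, 0.0, 0.0, 1.0]] 0.02876682513366968
plate 0.75 [242.0, 147.0, 328.0, 240.0] [ 0.549 -0.022  0.069]
shim_0_tab 0.77 [232.0, 227.0, 253.0, 243.0] [0.455 0.072 0.06 ]
shim_0_tab 0.77 [243.0, 262.0, 262.0, 280.0] [0.376 0.047 0.06 ]
shim_0_tab 0.66 [198.0, 256.0, 222.0, 278.0] [0.382 0.144 0.06 ]
box_a 0.6 [148.0, 185.0, 198.0, 236.0] [0.508 0.24  0.02 ]
box_a 0.52 [189.0, 198.0, 199.0, 222.0] [0.509 0.191 0.02 ]
wrench 0.92 [374.0, 156.0, 417.0, 222.0] [ 0.567 -0.285  0.02 ]
wrench 0.67 [244.0, 145.0, 328.0, 241.0] [ 0.553 -0.027  0.02 ]
handwheel 0.85 [274.0, 109.0, 296.0, 130.0] [ 0.73  -0.023  0.02 ]
handwheel 0.25 [241.0, 146.0, 330.0, 246.0] [ 0.545 -0.026  0.02 ]
side [[0.969, -0.195, 0.151, 0.406], [-0.246, -0.726, 0.642, -0.672], [-0.016, -0.66, -0.751, 0.914], [0.0, 0.0, 0.0, 1.0]] -0.18382560949664845
plate 0.68 [194.0, 182.0, 308.0, 261.0] [ 0.554 -0.035  0.069]
shim_0_tab 0.73 [192.0, 188.0, 210.0, 206.0] [0.461 0.07  0.06 ]
shim_0_tab 0.67 [156.0, 190.0, 173.0, 206.0] [0.377 0.091 0.06 ]
shim_0_tab 0.2 [195.0, 182.0, 308.0, 263.0] [ 0.555 -0.032  0.06 ]
box_a 0.74 [196.0, 158.0, 232.0, 186.0] [0.511 0.183 0.02 ]
box_a 0.58 [288.0, 241.0, 314.0, 258.0] [ 0.651 -0.104  0.02 ]
wrench 0.94 [258.0, 305.0, 324.0, 364.0] [ 0.569 -0.295  0.02 ]
handwheel 0.73 [194.0, 180.0, 304.0, 265.0] [0.558 0.001 0.02 ]
handwheel 0.71 [317.0, 208.0, 336.0, 228.0] [ 0.737 -0.034  0.02 ]
```

```bash
python3 -c "
import cv2;cv2.imwrite('pics/top0b.png',cv2.resize(cv2.imread('pics/top0.png'),(800,600),interpolation=2))"
```

```text
(no output)
```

View pics/top0b.png

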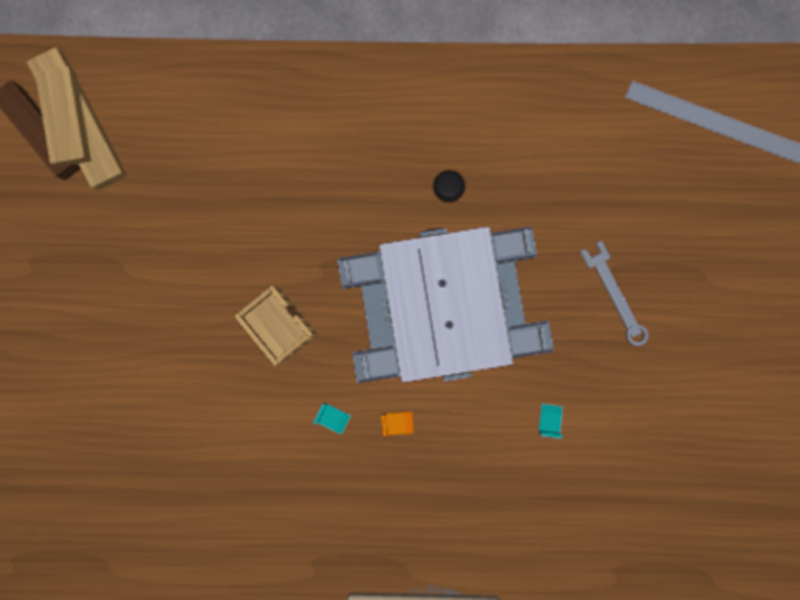

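View pics/side0.png

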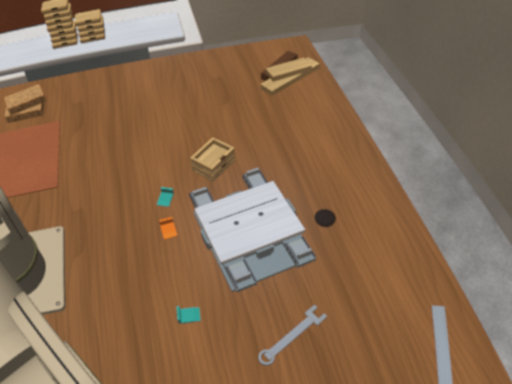

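The top view (800x600) shows the plate with corners near (381,244), (490,228), (511,363) and (403,381). The grey shims sit on the stand arms on both sides. The boxes are at (275,325), the knob at (449,186) and the wrench at (615,295). The orange and turquoise decoys lie on the near side. Next I fit the plate pose.

```bash
cat > fit.py <<'E'
from h import *
from scipy.optimize import least_squares
P=[]
G=[]
for n in ("top","side"):
    p=eyes.camera(n);a=p["pixels"]
    hsv=cv2.cvtColor(a,cv2.COLOR_RGB2HSV)
    m=((hsv[...,2]>150)&(hsv[...,1]<60)).astype(np.uint8)
    # restrict around the plate
    c=pix(p,[.549,-.025,.069]);yy,xx=np.mgrid[:384,:512];m[(abs(yy-c[1])>65)|(abs(xx-c[0])>75)]=0
    m=cv2.morphologyEx(m,cv2.MORPH_CLOSE,np.ones((5,5)))
    l,lab,st,_=cv2.connectedComponentsWithStats(m);k=1+np.argmax(st[1:,4])
    cs=max(cv2.findContours((lab==k).astype(np.uint8),0,1)[0],key=len)[:,0,:]
    P.append((p,cs)); 
    w=np.array([at(p,q,.069)[:2] for q in cs]);r=cv2.minAreaRect((w*1000).astype(np.float32));print(n,r,st[k])
    def f(v):
        R=np.array([[np.cos(v[2]),-np.sin(v[2])],[np.sin(v[2]),np.cos(v[2])]])
        q=abs((w-v[:2])@R)-[.1,.08]
        return np.where((q>0).all(1),np.hypot(*q.T),q.max(1))*1000
    s=least_squares(f,[.549,-.025,.14],loss="soft_l1");print(s.x,np.sqrt(np.mean(f(s.x)**2)));G.append(s.x)
v=G[0]
R=np.array([[np.cos(v[2]),-np.sin(v[2])],[np.sin(v[2]),np.cos(v[2])]])
for i,(x,y) in enumerate([(-1,1),(1,1),(1,-1),(-1,-1)]):
    print(i,"corner",np.round(v[:2]+R@[x*.078,y*.056],3),"tab130",np.round(v[:2]+R@[x*.078,y*.130],3))
np.save("pose.npy",v)
p=P[0][0];c=pix(p,[.549,-.025,.069]).astype(int)
a=cv2.cvtColor(p["pixels"],cv2.COLOR_RGB2BGR)[c[1]-65:c[1]+65,c[0]-85:c[0]+85]
cv2.imwrite("pics/crop1.png",cv2.resize(a,None,fx=4.5,fy=4.5,interpolation=2))
s=sensors.read_state();print(s["time"],s["ee_pos"],s["eef_rot"],s["ft_force"],c)
E
python3 fit.py
```

```text
top ((548.2313232421875, -20.531600952148438), (199.09658813476562, 267.1838073730469), 10.22317123413086) [ 220  146  125   98 7364]
[ 0.54839836 -0.02146679  0.17669171] 21.470403978356533
side ((548.050537109375, -8.290618896484375), (201.5849609375, 195.36087036132812), 10.164237976074219) [ 195  174  110   88 5438]
[ 0.55078644 -0.02394847  0.17655883] 9.810135193953585
0 corner [0.462 0.02 ] tab130 [0.449 0.093]
1 corner [0.615 0.047] tab130 [0.602 0.12 ]
2 corner [ 0.635 -0.063] tab130 [ 0.648 -0.136]
3 corner [ 0.481 -0.09 ] tab130 [ 0.494 -0.163]
0.7 [ 0.27906817 -0.55926719  0.20238568] [9.73347805e-01 2.29333924e-01 1.73380915e-05 4.73479495e-05] [ 0.06242274 -0.74011737  0.00706384] [286 193]
```

View pics/crop1.png

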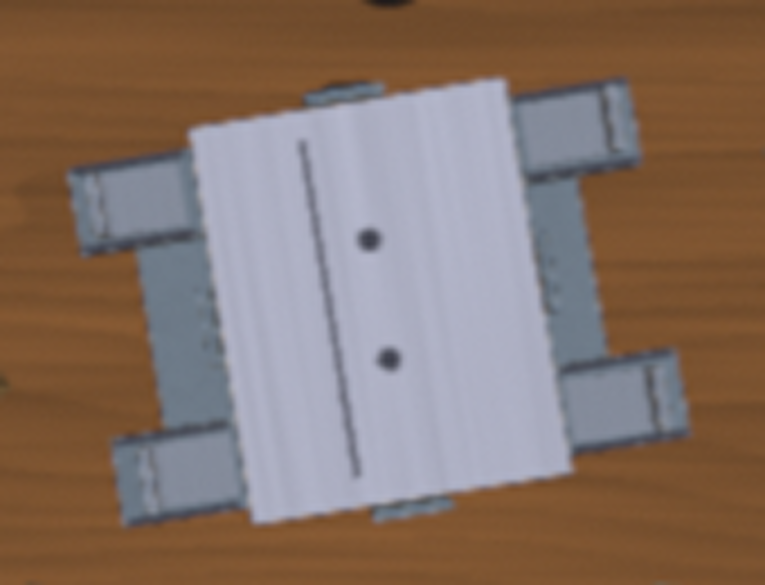

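The crop shows a clean plate outline, with corners at crop (192,128), (505,78), (572,470) and (253,522). The tabs are near (93,205), (147,480), (618,118) and (660,397).

```bash
python3 - <<'E'
from h import *
p=eyes.camera("top")
g=lambda x,y,z:at(p,[201+x/4.5-.4,128+y/4.5-.4],z)[:2]
C=np.array([g(*q,.069) for q in [(253,522),(192,128),(505,78),(572,470)]])
c=C.mean(0);ex=(C[1]+C[2]-C[0]-C[3]);yaw=np.arctan2(ex[1],ex[0]);print(c,np.degrees(yaw),np.linalg.norm(ex)/2)
R=np.array([[np.cos(yaw),-np.sin(yaw)],[np.sin(yaw),np.cos(yaw)]])
print(((C-c)@R).round(4))
for q in [(147,480),(95,205),(612,118),(655,398)]: print("tab",((g(*q,.069)-c)@R).round(4))
for i,(x,y) in enumerate([(-1,1),(1,1),(1,-1),(-1,-1)]):
    print(i,"corner",np.round(c+R@[x*.078,y*.056],3),"y150",np.round(c+R@[x*.078,y*.150],3))
print("inward dir (right shims)",R@[0,1]); np.save("pose.npy",[*c,yaw])
s=sensors.read_state();print(s["ee_pos"])
from scipy.spatial.transform import Rotation as Q
print(Q.from_quat(s["eef_rot"]).as_matrix().round(2))
E
```

```text
[ 0.54902311 -0.02213169] 9.944890540412196 0.1982410943525106
[[-0.0995  0.0798]
 [ 0.0991  0.0794]
 [ 0.0991 -0.0794]
 [-0.0987 -0.0798]]
tab [-0.0709  0.1285]
tab [0.0684 0.1333]
tab [ 0.0708 -0.1286]
tab [-0.0701 -0.1261]
0 corner [0.463 0.02 ] y150 [0.446 0.112]
1 corner [0.616 0.046] y150 [0.6   0.139]
2 corner [ 0.636 -0.064] y150 [ 0.652 -0.156]
3 corner [ 0.482 -0.091] y150 [ 0.498 -0.183]
inward dir (right shims) [-0.17270087  0.98497432]
[ 0.27905125 -0.55926059  0.20237423]
[[ 0.89  0.45  0.  ]
 [ 0.45 -0.89 -0.  ]
 [ 0.    0.   -1.  ]]
```

Request:
arm_command --steps '[{"slide": [0.03, 0.055, 0], "grip": 0}, {"slide": [0.03, 0.055, 0], "grip": 0}, {"slide": [0.03, 0.055, 0], "grip": 0}, {"slide": [0.03, 0.055, 0], "grip": 0}, {"slide": [0.03, 0.055, 0], "grip": 0}, {"slide": [0.03, 0.055, 0], "grip": 0}, {"slide": [0.02, 0.055, 0], "grip": 0}, {"slide": [0, 0.055, 0], "grip": 0}]' --newtons 20

```text
schema error: expected keys rot, slide, grip
```

Request:
arm_command --steps '[{"rot": [0, 0, -5.5], "slide": [0.025, 0.055, 0], "grip": 0}, {"rot": [0, 0, -5.5], "slide": [0.025, 0.055, 0], "grip": 0}, {"rot": [0, 0, -5.5], "slide": [0.025, 0.055, 0], "grip": 0}, {"rot": [0, 0, 0], "slide": [0.025, 0.055, 0], "grip": 0}, {"rot": [0, 0, 0], "slide": [0.025, 0.055, -0.02], "grip": 0}, {"rot": [0, 0, 0], "slide": [0.025, 0.055, -0.02], "grip": 0}, {"rot": [0, 0, 0], "slide": [0.026, 0.055, -0.03], "grip": 0}, {"rot": [0, 0, 0], "slide": [0.027, 0.055, -0.03], "grip": 0}]' --newtons 20

```text
time: 1.75
ee_pos: [0.4776, -0.1286, 0.1077]
eef_rot: [0.996, 0.087, 0.001, 0.0]
ft_force: [1.4, -0.3, -0.2]
width: 0.0154
grip_force: 0.0
```

Request:
arm_command --steps '[{"rot": [0, 0, 0], "slide": [0, 0.028, 0], "grip": 0}, {"rot": [0, 0, 0], "slide": [0, 0, -0.015], "grip": 0}, {"rot": [0, 0, 0], "slide": [0, 0, -0.01], "grip": 0}, {"rot": [0, 0, 0], "slide": [0, 0, -0.004], "grip": 0}, {"rot": [0, 0, 0], "slide": [0, 0, -0.003], "grip": 0}, {"rot": [0, 0, 0], "slide": [0, 0, -0.002], "grip": 0}, {"rot": [0, 0, 0], "slide": [0, 0, 0], "grip": 0}, {"rot": [0, 0, 0], "slide": [0, 0, 0], "grip": 0}]'

```text
time: 2.75
ee_pos: [0.477, -0.1022, 0.0742]
eef_rot: [0.996, 0.087, 0.0, 0.0]
ft_force: [0.1, -0.8, 0.5]
width: 0.0003
grip_force: 0.0
```

Request:
arm_command --steps '[{"rot": [0, 0, 0], "slide": [0.005, 0.011, 0], "grip": 0}, {"rot": [0, 0, 0], "slide": [0, 0, -0.003], "grip": 0}, {"rot": [0, 0, 0], "slide": [0, 0, -0.002], "grip": 0}, {"rot": [0, 0, 0], "slide": [0, 0, -0.001], "grip": 0}, {"rot": [0, 0, 0], "slide": [0, 0, -0.001], "grip": 0}, {"rot": [0, 0, 0], "slide": [0, 0, -0.001], "grip": 0}, {"rot": [0, 0, 0], "slide": [0, 0, 0], "grip": 0}, {"rot": [0, 0, 0], "slide": [0, 0, 0], "grip": 0}]'

```text
time: 3.75
ee_pos: [0.4819, -0.0912, 0.066]
eef_rot: [0.996, 0.087, 0.0, 0.0]
ft_force: [-0.1, 0.4, -0.0]
width: 0.0004
grip_force: 0.0
```

Request:
arm_command --steps '[{"rot": [0, 0, 0], "slide": [0, 0, -0.001], "grip": 0}, {"rot": [0, 0, 0], "slide": [0, 0, 0], "grip": 0}, {"rot": [0, 0, 0], "slide": [0, 0, -0.001], "grip": 0}, {"rot": [0, 0, 0], "slide": [0, 0, 0], "grip": 0}, {"rot": [0, 0, 0], "slide": [0, 0, -0.001], "grip": 0}, {"rot": [0, 0, 0], "slide": [0, 0, 0], "grip": 0}, {"rot": [0, 0, 0], "slide": [0, 0, 0], "grip": 0}, {"rot": [0, 0, 0], "slide": [0, 0, 0], "grip": 0}]'

```text
time: 4.75
ee_pos: [0.4819, -0.0912, 0.063]
eef_rot: [0.996, 0.087, 0.0, 0.0]
ft_force: [-0.6, -0.9, 0.1]
width: 0.0004
grip_force: 0.0
```

```bash
python3 - <<'E'
from h import *
p=eyes.camera("side");c=pix(p,[.53,-.06,.07]).astype(int);print(c,sensors.read_state()["ft_force"])
a=cv2.cvtColor(p["pixels"],cv2.COLOR_RGB2BGR)[c[1]-75:c[1]+75,c[0]-100:c[0]+100]
cv2.imwrite("pics/s1.png",cv2.resize(a,None,fx=4,fy=4,interpolation=2))
E
```

```text
[242 232] [0.45154714 0.73482187 0.75086429]
```

View pics/s1.png

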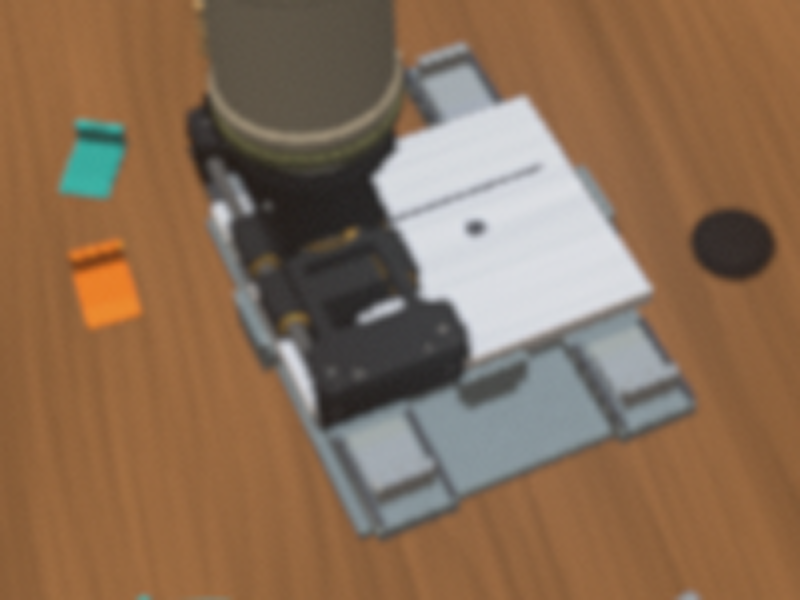

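The gripper is over the near-right corner and hides the fingertip. No force reads yet, so I go further down in small steps.

Request:
arm_command --steps '[{"rot": [0, 0, 0], "slide": [0, 0, -0.001], "grip": 0}, {"rot": [0, 0, 0], "slide": [0, 0, 0], "grip": 0}, {"rot": [0, 0, 0], "slide": [0, 0, -0.001], "grip": 0}, {"rot": [0, 0, 0], "slide": [0, 0, 0], "grip": 0}, {"rot": [0, 0, 0], "slide": [0, 0, 0], "grip": 0}, {"rot": [0, 0, 0], "slide": [0, 0, 0], "grip": 0}, {"rot": [0, 0, 0], "slide": [0, 0, 0], "grip": 0}, {"rot": [0, 0, 0], "slide": [0, 0, 0], "grip": 0}]'

```text
time: 5.8
ee_pos: [0.4819, -0.0912, 0.061]
eef_rot: [0.996, 0.087, 0.0, 0.0]
ft_force: [-0.2, -0.8, -0.6]
width: 0.0003
grip_force: 0.0
```

```bash
python3 - <<'E'
from h import *
F=[]
for n in ("wrist","top","wrist","top","wrist"):
    p=eyes.camera(n);F.append(sensors.read_state()["ft_force"])
    if n=="wrist":cv2.imwrite("pics/w1.png",cv2.cvtColor(p["pixels"],cv2.COLOR_RGB2BGR))
print(np.round(F,1).tolist(),np.round(np.mean(F,0),2),sensors.read_state()["ee_pos"])
E
```

```text
[[1.3, 0.2, 0.4], [0.5, 0.7, -0.3], [-0.4, -0.9, -0.4], [-0.4, 0.3, 0.6], [-1.0, -0.0, 0.1]] [0.02 0.07 0.08] [ 0.48187729 -0.09115707  0.06096238]
```

View pics/w1.png

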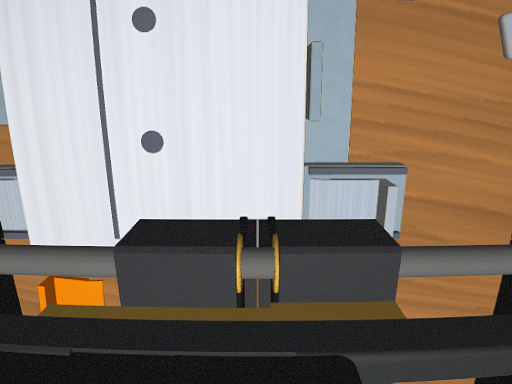

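The wrist view shows the plate's right edge at column ~302 and its near edge at row ~245, with the fingers centred at column 258. I check this against the plate pose and the tip height.

```bash
python3 - <<'E'
from h import *
s=sensors.read_state();p=eyes.camera("wrist");v=np.load("pose.npy");c,y=v[:2],v[2]
R=np.array([[np.cos(y),-np.sin(y)],[np.sin(y),np.cos(y)]])
print(np.round(p["pose"],3).tolist(),"tcp",pix(p,s["ee_pos"]),pix(p,s["ee_pos"]+np.array([0,0,.019])))
for q in [(-.1,.08),(-.1,-.08),(0,-.08),(.1,-.08),(-.078,-.056)]:
    print(q,pix(p,[*(c+R@q),.069]))
for uv in [(300,160),(302,20),(18,243),(95,0),(116,235)]: print(uv,((at(p,uv,.069)[:2]-c)@R).round(4))
E
```

```text
[[0.175, -0.951, -0.254, 0.55], [-0.985, -0.169, -0.046, -0.078], [0.001, 0.258, -0.966, 0.242], [0.0, 0.0, 0.0, 1.0]] tcp [258.25471753 221.15615538] [258.40430222 234.2337661 ]
(-0.1, 0.08) [ 28.60055724 258.84165797]
(-0.1, -0.08) [299.41656325 262.10012343]
(0, -0.08) [306.24794301  79.41119024]
(0.1, -0.08) [ 311.10006571 -141.60879977]
(-0.078, -0.056) [257.60609877 226.27744263]
(300, 160) [-0.0408 -0.0782]
(302, 20) [ 0.0278 -0.0771]
(18, 243) [-0.0899  0.0847]
(95, 0) [0.0382 0.0231]
(116, 235) [-0.0838  0.0241]
```

```bash
python3 - <<'E'
from h import *
p=eyes.camera("wrist");t=eyes.camera("top");v=np.load("pose.npy");c,y=v[:2],v[2]
R=np.array([[np.cos(y),-np.sin(y)],[np.sin(y),np.cos(y)]])
g=lambda x,y,z:at(t,[201+x/4.5-.4,128+y/4.5-.4],z)[:2]
L=lambda w:((w-c)@R).round(4)
for z in (.069,.064):
  print("z",z)
  for a,b in [((369,240),(144,20)),((389,360),(152,141)),((357,476),(116,236))]:
    print(L(g(*a,.069)),L(at(p,b,z)[:2]))
# height best explaining the wrist view, triangulated against top rays
for a,b in [((369,240),(144,20)),((389,360),(152,141)),((357,476),(116,236))]:
    o1,d1=ray(t,[201+a[0]/4.5-.4,128+a[1]/4.5-.4]);o2,d2=ray(p,b)
    s=np.linalg.lstsq(np.c_[d1,-d2],o2-o1,rcond=None)[0];print((o1+s[0]*d1).round(4),(o2+s[1]*d2).round(4))
E
```

```text
z 0.069
[0.0296 0.0008] [ 0.0282 -0.0007]
[-0.0311  0.0006] [-0.0308 -0.0009]
[-0.0852  0.0254] [-0.0844  0.0241]
z 0.064
[0.0296 0.0008] [0.0293 0.0009]
[-0.0311  0.0006] [-0.0314  0.0007]
[-0.0852  0.0254] [-0.0866  0.0264]
[ 0.5784 -0.0165  0.0647] [ 0.5776 -0.0164  0.0646]
[ 0.5184 -0.0272  0.0654] [ 0.5182 -0.0273  0.0654]
[ 0.4606 -0.0119  0.0665] [ 0.4605 -0.012   0.0665]
```

```bash
cat > tilt.py <<'E'
from h import *
v=np.load("pose.npy");c,y=v[:2],v[2]
R=np.array([[np.cos(y),-np.sin(y)],[np.sin(y),np.cos(y)]])
p=eyes.camera("side");b=cv2.cvtColor(p["pixels"],cv2.COLOR_RGB2GRAY).astype(np.float32)
a=cv2.imread("pics/side0.png",0).astype(np.float32)
for i,(sx,sy) in enumerate([(-1,1),(1,1),(1,-1),(-1,-1)]):
    w=[*(c+R@[sx*.1,sy*.08]),.069];u=pix(p,w).round().astype(int);e=pix(p,[w[0],w[1],.074])-pix(p,w)
    s=np.s_[u[1]-9:u[1]+9,u[0]-9:u[0]+9]
    d=cv2.phaseCorrelate(a[s].copy(),b[s].copy(),cv2.createHanningWindow((18,18),cv2.CV_32F))
    print(i,u,"5mm up =",e.round(1),"shift",np.round(d[0],2),round(d[1],2),"mean diff",abs(a[s]-b[s]).mean().round(1))
s=sensors.read_state();print(s["time"],s["ee_pos"].round(4) if hasattr(s["ee_pos"],"round") else s["ee_pos"],np.round(s["joint_torque"],2),np.round(s["torque"],2),np.round(s["ft_force"],1))
E
python3 tilt.py
```

```text
0 [193 207] 5mm up = [-0.2 -1.4] shift [-0.36  0.68] 0.76 mean diff 25.9
1 [272 180] 5mm up = [ 0.  -1.4] shift [-0.07 -0.15] 0.92 mean diff 7.9
2 [304 228] 5mm up = [ 0.2 -1.4] shift [ 0.13 -0.04] 0.97 mean diff 8.4
3 [219 261] 5mm up = [-0.2 -1.3] shift [-1.82  0.25] 0.48 mean diff 38.5
6.25 [ 0.4819 -0.0912  0.061 ] [-0.000e+00 -4.552e+01 -2.690e+00 -3.369e+01 -3.000e-02 -7.000e-02
 -0.000e+00] [ 0.07 -0.03 -0.02] [ 0.1  0.3 -0.6]
```

Request:
arm_command --steps '[{"rot": [0, 0, 0], "slide": [0, 0, -0.001], "grip": 0}, {"rot": [0, 0, 0], "slide": [0, 0, 0], "grip": 0}, {"rot": [0, 0, 0], "slide": [0, 0, 0], "grip": 0}, {"rot": [0, 0, 0], "slide": [0, 0, 0], "grip": 0}, {"rot": [0, 0, 0], "slide": [0, 0, 0], "grip": 0}, {"rot": [0, 0, 0], "slide": [0, 0, 0], "grip": 0}, {"rot": [0, 0, 0], "slide": [0, 0, 0], "grip": 0}, {"rot": [0, 0, 0], "slide": [0, 0, 0], "grip": 0}]'

```text
time: 7.25
ee_pos: [0.4818, -0.0912, 0.0599]
eef_rot: [0.996, 0.087, -0.0, 0.0]
ft_force: [0.1, 0.3, 0.1]
width: 0.0006
grip_force: 0.0
```

```bash
python3 tilt.py
```

```text
0 [193 207] 5mm up = [-0.2 -1.4] shift [-0.36  0.34] 0.74 mean diff 25.5
1 [272 180] 5mm up = [ 0.  -1.4] shift [ 0.21 -0.2 ] 0.94 mean diff 7.9
2 [304 228] 5mm up = [ 0.2 -1.4] shift [-0.03 -0.09] 0.94 mean diff 8.3
3 [219 261] 5mm up = [-0.2 -1.3] shift [-1.88  0.27] 0.44 mean diff 38.7
7.3 [ 0.4819 -0.0912  0.06  ] [-0.000e+00 -4.557e+01 -2.710e+00 -3.364e+01 -3.000e-02 -7.000e-02
 -0.000e+00] [ 0.   -0.01 -0.04] [-0.3 -0.   0.7]
```

Request:
arm_command --steps '[{"rot": [0, 0, 0], "slide": [0, 0, -0.001], "grip": 0}, {"rot": [0, 0, 0], "slide": [0, 0, 0], "grip": 0}, {"rot": [0, 0, 0], "slide": [0, 0, -0.001], "grip": 0}, {"rot": [0, 0, 0], "slide": [0, 0, 0], "grip": 0}, {"rot": [0, 0, 0], "slide": [0, 0, -0.001], "grip": 0}, {"rot": [0, 0, 0], "slide": [0, 0, 0], "grip": 0}, {"rot": [0, 0, 0], "slide": [0, 0, 0], "grip": 0}, {"rot": [0, 0, 0], "slide": [0, 0, 0], "grip": 0}]'

```text
time: 8.3
ee_pos: [0.4819, -0.0911, 0.057]
eef_rot: [0.996, 0.087, 0.0, 0.0]
ft_force: [-0.8, 0.5, 0.5]
width: 0.0007
grip_force: 0.0
```

```bash
python3 tilt.py
```

```text
0 [193 207] 5mm up = [-0.2 -1.4] shift [-0.52  0.57] 0.82 mean diff 25.6
1 [272 180] 5mm up = [ 0.  -1.4] shift [ 0.01 -0.12] 0.89 mean diff 7.8
2 [304 228] 5mm up = [ 0.2 -1.4] shift [-0.12 -0.07] 0.94 mean diff 8.2
3 [219 261] 5mm up = [-0.2 -1.3] shift [-0.82  0.82] 0.37 mean diff 40.3
8.35 [ 0.4819 -0.0912  0.057 ] [-0.000e+00 -4.571e+01 -2.750e+00 -3.349e+01 -3.000e-02 -7.000e-02
  0.000e+00] [ 0.07 -0.02  0.06] [-1.  -0.2  0.6]
```

Request:
arm_command --steps '[{"rot": [0, 0, 0], "slide": [0, 0, -0.001], "grip": 0}, {"rot": [0, 0, 0], "slide": [0, 0, 0], "grip": 0}, {"rot": [0, 0, 0], "slide": [0, 0, -0.001], "grip": 0}, {"rot": [0, 0, 0], "slide": [0, 0, 0], "grip": 0}, {"rot": [0, 0, 0], "slide": [0, 0, 0], "grip": 0}, {"rot": [0, 0, 0], "slide": [0, 0, 0], "grip": 0}, {"rot": [0, 0, 0], "slide": [0, 0, 0], "grip": 0}, {"rot": [0, 0, 0], "slide": [0, 0, 0], "grip": 0}]'

```text
time: 9.35
ee_pos: [0.4819, -0.0912, 0.055]
eef_rot: [0.996, 0.087, 0.0, 0.0]
ft_force: [-0.5, 0.5, 0.4]
width: 0.0004
grip_force: 0.0
```

```bash
python3 tilt.py; python3 - <<'E'
from h import *
p=eyes.camera("wrist");s=sensors.read_state()
cv2.imwrite("pics/w2.png",cv2.cvtColor(p["pixels"],cv2.COLOR_RGB2BGR))
y=np.load("pose.npy")[2];ex=np.array([np.cos(y),np.sin(y),0]);ey=np.array([-np.sin(y),np.cos(y),0])
for dx,dy,dz in [(0,.015,0),(.01,.015,0),(.01,.015,.05),(.0375,.095,.07),(-.0375,.095,.07),(.01,.05,.06)]:
    print((dx,dy,dz),pix(p,s["ee_pos"]+dx*ex+dy*ey+np.array([0,0,dz])).round())
E
```

```text
0 [193 207] 5mm up = [-0.2 -1.4] shift [-0.59  0.55] 0.81 mean diff 27.7
1 [272 180] 5mm up = [ 0.  -1.4] shift [ 0.16 -0.01] 0.93 mean diff 7.7
2 [304 228] 5mm up = [ 0.2 -1.4] shift [-0.03  0.05] 0.93 mean diff 8.2
3 [219 261] 5mm up = [-0.2 -1.3] shift [-2.38  0.09] 0.39 mean diff 40.8
9.4 [ 0.4819 -0.0912  0.055 ] [-0.000e+00 -4.582e+01 -2.790e+00 -3.340e+01 -3.000e-02 -7.000e-02
  0.000e+00] [0.09 0.03 0.01] [-0.5 -0.7  0.1]
(0, 0.015, 0) [232. 221.]
(0.01, 0.015, 0) [232. 205.]
(0.01, 0.015, 0.05) [224. 241.]
(0.0375, 0.095, 0.07) [ -2. 191.]
(-0.0375, 0.095, 0.07) [ 37. 360.]
(0.01, 0.05, 0.06) [134. 251.]
```

View pics/w2.png

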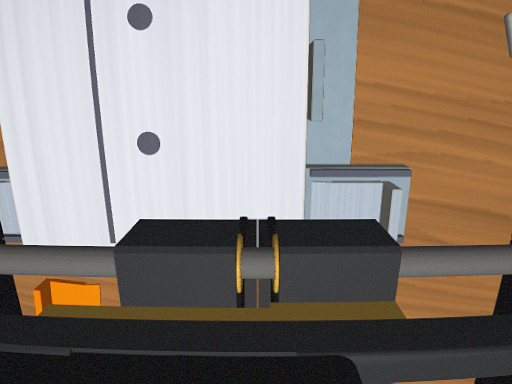

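The wrist view shows the tips ending at about row 217, which puts them ~17 mm above the reported TCP. Contact should then come near a reading of 0.052, so I continue down.

Request:
arm_command --steps '[{"rot": [0, 0, 0], "slide": [0, 0, -0.001], "grip": 0}, {"rot": [0, 0, 0], "slide": [0, 0, 0], "grip": 0}, {"rot": [0, 0, 0], "slide": [0, 0, -0.001], "grip": 0}, {"rot": [0, 0, 0], "slide": [0, 0, 0], "grip": 0}, {"rot": [0, 0, 0], "slide": [0, 0, -0.001], "grip": 0}, {"rot": [0, 0, 0], "slide": [0, 0, 0], "grip": 0}, {"rot": [0, 0, 0], "slide": [0, 0, 0], "grip": 0}, {"rot": [0, 0, 0], "slide": [0, 0, 0], "grip": 0}]'

```text
time: 10.45
ee_pos: [0.4819, -0.0912, 0.052]
eef_rot: [0.996, 0.087, 0.0, 0.0]
ft_force: [-0.0, -0.4, -0.5]
width: 0.0003
grip_force: 0.0
```

Request:
arm_command --steps '[{"rot": [0, 0, 0], "slide": [0, 0, -0.001], "grip": 0}, {"rot": [0, 0, 0], "slide": [0, 0, 0], "grip": 0}, {"rot": [0, 0, 0], "slide": [0, 0, -0.001], "grip": 0}, {"rot": [0, 0, 0], "slide": [0, 0, 0], "grip": 0}, {"rot": [0, 0, 0], "slide": [0, 0, -0.001], "grip": 0}, {"rot": [0, 0, 0], "slide": [0, 0, 0], "grip": 0}, {"rot": [0, 0, 0], "slide": [0, 0, 0], "grip": 0}, {"rot": [0, 0, 0], "slide": [0, 0, 0], "grip": 0}]'

```text
time: 11.45
ee_pos: [0.4819, -0.0912, 0.0492]
eef_rot: [0.996, 0.087, 0.0, 0.0]
ft_force: [-2.2, -0.4, 4.7]
width: 0.0004
grip_force: 2.7
```

Request:
arm_command --steps '[{"rot": [0, 0, 0], "slide": [0, 0, -0.001], "grip": 0}, {"rot": [0, 0, 0], "slide": [0, 0, 0], "grip": 0}, {"rot": [0, 0, 0], "slide": [0, 0, 0], "grip": 0}, {"rot": [0, 0, 0], "slide": [0, 0, 0], "grip": 0}, {"rot": [0, 0, 0], "slide": [0, 0, 0], "grip": 0}, {"rot": [0, 0, 0], "slide": [0, 0, 0], "grip": 0}, {"rot": [0, 0, 0], "slide": [0, 0, 0], "grip": 0}, {"rot": [0, 0, 0], "slide": [0, 0, 0], "grip": 0}]'

```text
time: 12.45
ee_pos: [0.482, -0.0912, 0.0492]
eef_rot: [0.996, 0.087, 0.0, 0.0]
ft_force: [-7.2, 1.4, 17.4]
width: 0.0004
grip_force: 8.8
```

Corner 3 is firm: 17 N with no travel. Contact reads z≈0.049, so the tips sit about 20 mm above the reported TCP. Next is corner 2.

Request:
arm_command --steps '[{"rot": [0, 0, 0], "slide": [0, 0, 0.012], "grip": 0}, {"rot": [0, 0, 0], "slide": [0.051, 0.009, 0], "grip": 0}, {"rot": [0, 0, 0], "slide": [0.051, 0.009, 0], "grip": 0}, {"rot": [0, 0, 0], "slide": [0.052, 0.009, 0], "grip": 0}, {"rot": [0, 0, 0], "slide": [0, 0, -0.009], "grip": 0}, {"rot": [0, 0, 0], "slide": [0, 0, -0.002], "grip": 0}, {"rot": [0, 0, 0], "slide": [0, 0, -0.001], "grip": 0}, {"rot": [0, 0, 0], "slide": [0, 0, 0], "grip": 0}]'

```text
time: 13.45
ee_pos: [0.6365, -0.0636, 0.0493]
eef_rot: [0.996, 0.087, 0.001, -0.0]
ft_force: [2.9, 2.3, 4.8]
width: 0.0004
grip_force: 2.4
```

Request:
arm_command --steps '[{"rot": [0, 0, 0], "slide": [0, 0, -0.001], "grip": 0}, {"rot": [0, 0, 0], "slide": [0, 0, 0], "grip": 0}, {"rot": [0, 0, 0], "slide": [0, 0, 0], "grip": 0}, {"rot": [0, 0, 0], "slide": [0, 0, 0], "grip": 0}, {"rot": [0, 0, 0], "slide": [0, 0, 0], "grip": 0}, {"rot": [0, 0, 0], "slide": [0, 0, 0], "grip": 0}, {"rot": [0, 0, 0], "slide": [0, 0, 0], "grip": 0}, {"rot": [0, 0, 0], "slide": [0, 0, 0], "grip": 0}]'

```text
time: 14.45
ee_pos: [0.6365, -0.0636, 0.0493]
eef_rot: [0.996, 0.087, 0.002, -0.0]
ft_force: [-0.9, 3.5, 13.0]
width: 0.0006
grip_force: 6.2
```

Request:
arm_command --steps '[{"rot": [0, 0, 0], "slide": [0, 0, 0.013], "grip": 0}, {"rot": [0, 0, 0], "slide": [-0.01, 0.055, 0], "grip": 0}, {"rot": [0, 0, 0], "slide": [-0.01, 0.055, 0], "grip": 0}, {"rot": [0, 0, 0], "slide": [0, 0, -0.009], "grip": 0}, {"rot": [0, 0, 0], "slide": [0, 0, -0.003], "grip": 0}, {"rot": [0, 0, 0], "slide": [0, 0, -0.001], "grip": 0}, {"rot": [0, 0, 0], "slide": [0, 0, 0], "grip": 0}, {"rot": [0, 0, 0], "slide": [0, 0, 0], "grip": 0}]'

```text
time: 15.45
ee_pos: [0.6149, 0.0473, 0.0492]
eef_rot: [0.996, 0.087, -0.001, -0.001]
ft_force: [-12.8, 6.7, 21.6]
width: 0.0
grip_force: 11.1
```

Corners 1, 2 and 3 are firm. Next is corner 0.

Request:
arm_command --steps '[{"rot": [0, 0, 0], "slide": [0, 0, 0.013], "grip": 0}, {"rot": [0, 0, 0], "slide": [-0.051, -0.009, 0], "grip": 0}, {"rot": [0, 0, 0], "slide": [-0.051, -0.009, 0], "grip": 0}, {"rot": [0, 0, 0], "slide": [-0.051, -0.009, 0], "grip": 0}, {"rot": [0, 0, 0], "slide": [0, 0, -0.009], "grip": 0}, {"rot": [0, 0, 0], "slide": [0, 0, -0.003], "grip": 0}, {"rot": [0, 0, 0], "slide": [0, 0, -0.001], "grip": 0}, {"rot": [0, 0, 0], "slide": [0, 0, 0], "grip": 0}]'

```text
time: 16.45
ee_pos: [0.4638, 0.0186, 0.0472]
eef_rot: [0.996, 0.087, 0.0, -0.0]
ft_force: [-0.5, -1.8, 3.7]
width: 0.0002
grip_force: 1.9
```

It gives. I press deeper for step 1, then retract.

Request:
arm_command --steps '[{"rot": [0, 0, 0], "slide": [0, 0, -0.001], "grip": 0}, {"rot": [0, 0, 0], "slide": [0, 0, -0.001], "grip": 0}, {"rot": [0, 0, 0], "slide": [0, 0, -0.001], "grip": 0}, {"rot": [0, 0, 0], "slide": [0, 0, 0], "grip": 0}, {"rot": [0, 0, 0], "slide": [0, 0, 0], "grip": 0}, {"rot": [0, 0, 0], "slide": [0, 0, 0], "grip": 0}, {"rot": [0, 0, 0], "slide": [0, 0, 0], "grip": 0}, {"rot": [0, 0, 0], "slide": [0, 0, 0], "grip": 0}]'

```text
time: 17.45
ee_pos: [0.4637, 0.0188, 0.0454]
eef_rot: [0.996, 0.087, 0.001, 0.0]
ft_force: [-5.7, -2.8, 20.9]
width: 0.0006
grip_force: 10.4
```

Corner 0 rocks: it went down 3.8 mm to a hard stop. Now I move outside shim 0's tab and lower the fingertip there.

Request:
arm_command --steps '[{"rot": [0, 0, 0], "slide": [0, 0, 0.032], "grip": 0}, {"rot": [0, 0, 0], "slide": [-0.007, 0.057, 0], "grip": 0}, {"rot": [0, 0, 0], "slide": [-0.006, 0.057, 0], "grip": 0}, {"rot": [0, 0, 0], "slide": [0, 0, 0], "grip": 0}, {"rot": [0, 0, 0], "slide": [0, 0, -0.027], "grip": 0}, {"rot": [0, 0, 0], "slide": [0, 0, -0.01], "grip": 0}, {"rot": [0, 0, 0], "slide": [0, 0, 0], "grip": 0}, {"rot": [0, 0, 0], "slide": [0, 0, 0], "grip": 0}]'

```text
time: 18.45
ee_pos: [0.4503, 0.1328, 0.0396]
eef_rot: [0.996, 0.087, 0.0, -0.0]
ft_force: [-0.3, 0.7, 0.8]
width: 0.0004
grip_force: 0.0
```

```bash
python3 - <<'E'
from h import *
s=sensors.read_state();v=np.load("pose.npy");y=v[2];R=np.array([[np.cos(y),-np.sin(y)],[np.sin(y),np.cos(y)]])
print(s["time"],s["ee_pos"],(np.array(s["ee_pos"][:2])-v[:2])@R)
p=eyes.camera("wrist");cv2.imwrite("pics/w3.png",cv2.cvtColor(p["pixels"],cv2.COLOR_RGB2BGR))
E
```

```text
18.45 [0.45029543 0.13281614 0.03956471] [-0.0704846   0.16966999]
```

View pics/w3.png

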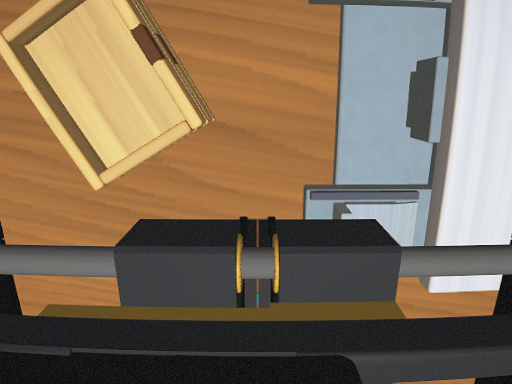

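The wrist view shows the fingertip (column 258) beyond the tab (tab's edge at columns 335-350, row 210), aligned with it and clear of the box. Now I push inward.

Request:
arm_command --steps '[{"rot": [0, 0, 0], "slide": [0.0017, -0.01, -0.001], "grip": 0}, {"rot": [0, 0, 0], "slide": [0.0017, -0.01, 0], "grip": 0}, {"rot": [0, 0, 0], "slide": [0.0009, -0.005, 0], "grip": 0}, {"rot": [0, 0, 0], "slide": [0.0009, -0.005, 0], "grip": 0}, {"rot": [0, 0, 0], "slide": [0.0009, -0.005, 0], "grip": 0}, {"rot": [0, 0, 0], "slide": [0.0009, -0.005, 0], "grip": 0}, {"rot": [0, 0, 0], "slide": [0, 0, 0], "grip": 0}, {"rot": [0, 0, 0], "slide": [0, 0, 0], "grip": 0}]'

```text
time: 19.5
ee_pos: [0.4568, 0.0929, 0.0379]
eef_rot: [0.996, 0.087, -0.0, 0.0]
ft_force: [0.0, 0.4, -0.2]
width: 0.0004
grip_force: 0.0
```

Request:
arm_command --steps '[{"rot": [0, 0, 0], "slide": [0.0009, -0.005, 0], "grip": 0}, {"rot": [0, 0, 0], "slide": [0.0009, -0.005, 0], "grip": 0}, {"rot": [0, 0, 0], "slide": [0.0009, -0.005, 0], "grip": 0}, {"rot": [0, 0, 0], "slide": [0.0007, -0.004, 0], "grip": 0}, {"rot": [0, 0, 0], "slide": [0.0005, -0.003, 0], "grip": 0}, {"rot": [0, 0, 0], "slide": [0, 0, 0], "grip": 0}, {"rot": [0, 0, 0], "slide": [0, 0, 0], "grip": 0}, {"rot": [0, 0, 0], "slide": [0, 0, 0], "grip": 0}]'

```text
time: 20.5
ee_pos: [0.4607, 0.0709, 0.038]
eef_rot: [0.996, 0.087, 0.0, 0.0]
ft_force: [-0.1, -0.3, -0.5]
width: 0.0006
grip_force: 0.0
```

```bash
python3 - <<'E'
from h import *
s=sensors.read_state();v=np.load("pose.npy");y=v[2];R=np.array([[np.cos(y),-np.sin(y)],[np.sin(y),np.cos(y)]])
print(s["time"],s["ee_pos"],(np.array(s["ee_pos"][:2])-v[:2])@R,s["ft_force"])
p=eyes.camera("wrist");cv2.imwrite("pics/w4.png",cv2.cvtColor(p["pixels"],cv2.COLOR_RGB2BGR)[140:290])
E
```

```text
20.5 [0.46073862 0.07093742 0.03798408] [-0.07088484  0.1069175 ] [-0.11092009 -0.26812292 -0.50003639]
```

View pics/w4.png

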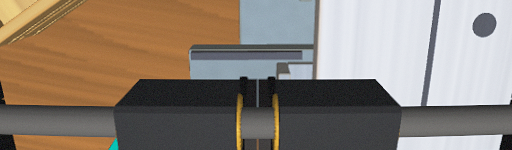

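The tab (columns 278-290) is against the finger, with the plate edge at column 314. About 11 mm remain, so I push on in small steps.

Request:
arm_command --steps '[{"rot": [0, 0, 0], "slide": [0.0005, -0.003, 0], "grip": 0}, {"rot": [0, 0, 0], "slide": [0.0005, -0.003, 0], "grip": 0}, {"rot": [0, 0, 0], "slide": [0.0004, -0.002, 0], "grip": 0}, {"rot": [0, 0, 0], "slide": [0.0002, -0.001, 0], "grip": 0}, {"rot": [0, 0, 0], "slide": [0, 0, 0], "grip": 0}, {"rot": [0, 0, 0], "slide": [0, 0, 0], "grip": 0}, {"rot": [0, 0, 0], "slide": [0, 0, 0], "grip": 0}, {"rot": [0, 0, 0], "slide": [0, 0, 0], "grip": 0}]'

```text
time: 21.55
ee_pos: [0.4624, 0.0619, 0.038]
eef_rot: [0.996, 0.087, 0.0, 0.0]
ft_force: [-0.2, 0.3, 0.8]
width: 0.0005
grip_force: 0.0
```

Request:
arm_command --steps '[{"rot": [0, 0, 0], "slide": [0.0002, -0.001, 0], "grip": 0}, {"rot": [0, 0, 0], "slide": [0.0002, -0.001, 0], "grip": 0}, {"rot": [0, 0, 0], "slide": [0.0002, -0.001, 0], "grip": 0}, {"rot": [0, 0, 0], "slide": [0, 0, 0], "grip": 0}, {"rot": [0, 0, 0], "slide": [0, 0, 0], "grip": 0}, {"rot": [0, 0, 0], "slide": [0, 0, 0], "grip": 0}, {"rot": [0, 0, 0], "slide": [0, 0, 0], "grip": 0}, {"rot": [0, 0, 0], "slide": [0, 0, 0], "grip": 0}]'

```text
time: 22.55
ee_pos: [0.4629, 0.0588, 0.0379]
eef_rot: [0.996, 0.087, -0.0, 0.0]
ft_force: [-0.0, -0.3, 0.6]
width: 0.0003
grip_force: 0.0
```

```bash
python3 - <<'E'
from h import *
F=[]
for i in range(4): p=eyes.camera("wrist");F.append(sensors.read_state()["ft_force"])
a=cv2.cvtColor(p["pixels"],cv2.COLOR_RGB2BGR)[170:250,220:360]
cv2.imwrite("pics/w5.png",cv2.resize(a,None,fx=5,fy=5,interpolation=2));print(np.mean(F,0))
E
```

```text
[ 0.36576688  0.3006657  -0.22982688]
```

View pics/w5.png

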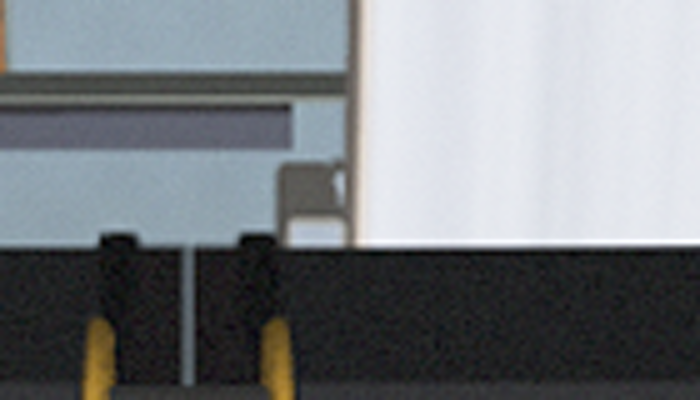

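The tab (crop columns 280-345) is almost at the plate edge (345), with a small gap left. I push on until force builds.

Request:
arm_command --steps '[{"rot": [0, 0, 0], "slide": [0.0002, -0.001, 0], "grip": 0}, {"rot": [0, 0, 0], "slide": [0.0002, -0.001, 0], "grip": 0}, {"rot": [0, 0, 0], "slide": [0, 0, 0], "grip": 0}, {"rot": [0, 0, 0], "slide": [0, 0, 0], "grip": 0}, {"rot": [0, 0, 0], "slide": [0, 0, 0], "grip": 0}, {"rot": [0, 0, 0], "slide": [0, 0, 0], "grip": 0}, {"rot": [0, 0, 0], "slide": [0, 0, 0], "grip": 0}, {"rot": [0, 0, 0], "slide": [0, 0, 0], "grip": 0}]'

```text
time: 23.75
ee_pos: [0.4631, 0.058, 0.038]
eef_rot: [0.996, 0.088, -0.0, -0.001]
ft_force: [-2.3, 4.7, 1.0]
width: 0.0001
grip_force: 2.6
```

Request:
arm_command --steps '[{"rot": [0, 0, 0], "slide": [0.0002, -0.001, 0], "grip": 0}, {"rot": [0, 0, 0], "slide": [0.0, 0, 0], "grip": 0}, {"rot": [0, 0, 0], "slide": [0, 0, 0], "grip": 0}, {"rot": [0, 0, 0], "slide": [0, 0, 0], "grip": 0}, {"rot": [0, 0, 0], "slide": [0, 0, 0], "grip": 0}, {"rot": [0, 0, 0], "slide": [0, 0, 0], "grip": 0}, {"rot": [0, 0, 0], "slide": [0, 0, 0], "grip": 0}, {"rot": [0, 0, 0], "slide": [0, 0, 0], "grip": 0}]'

```text
time: 24.75
ee_pos: [0.4631, 0.0577, 0.038]
eef_rot: [0.996, 0.088, -0.0, -0.001]
ft_force: [-2.3, 6.7, 1.2]
width: 0.0005
grip_force: 4.0
```

It stands firm. Now I back off, lift and check.

Request:
arm_command --steps '[{"rot": [0, 0, 0], "slide": [-0.002, 0.01, 0], "grip": 0}, {"rot": [0, 0, 0], "slide": [-0.002, 0.01, 0], "grip": 0}, {"rot": [0, 0, 0], "slide": [0, 0, 0.037], "grip": 0}, {"rot": [0, 0, 0], "slide": [-0.03, 0, 0.03], "grip": 0}, {"rot": [0, 0, 0], "slide": [-0.03, 0, 0.0], "grip": 0}, {"rot": [0, 0, 0], "slide": [0, 0, 0], "grip": 0}, {"rot": [0, 0, 0], "slide": [0, 0, 0], "grip": 0}, {"rot": [0, 0, 0], "slide": [0, 0, 0], "grip": 0}]'

```text
time: 25.75
ee_pos: [0.4, 0.076, 0.1048]
eef_rot: [0.996, 0.087, -0.0, -0.0]
ft_force: [0.8, 1.0, -0.6]
width: 0.0006
grip_force: 0.0
```

```bash
python3 - <<'E'
from h import *
p=eyes.camera("wrist");print(sensors.read_state()["ee_pos"]);v=np.load("pose.npy");y=v[2];R=np.array([[np.cos(y),-np.sin(y)],[np.sin(y),np.cos(y)]])
u=pix(p,[*(v[:2]+R@[-.0705,.083]),.069]);u=u.round().astype(int);print(u)
x0=max(0,u[0]-70);y0=max(0,u[1]-50);print(x0,y0)
a=cv2.cvtColor(p["pixels"],cv2.COLOR_RGB2BGR)[y0:y0+100,x0:x0+140]
cv2.imwrite("pics/w6.png",cv2.resize(a,None,fx=5,fy=5,interpolation=2))
for yy in (.08,.086,.0895): print(yy,(pix(p,[*(v[:2]+R@[-.0705,yy]),.069])-[x0,y0])*5)
E
```

```text
[0.39991511 0.07597385 0.10475887]
[320 114]
250 64
0.08 [374.06810726 247.90157236]
0.086 [327.2720999 247.5043797]
0.0895 [299.92298048 247.29295024]
```

View pics/w6.png

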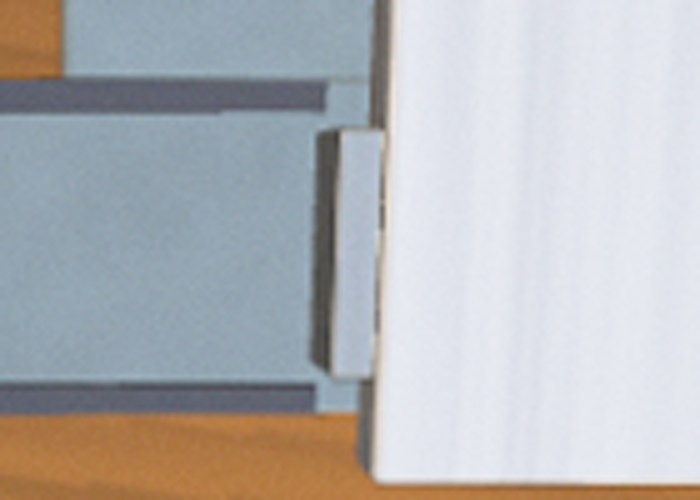

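The tab (crop columns 333-380) lies flat against the plate edge (~383), so the shim is home. Now I press corner 0 again.

Request:
arm_command --steps '[{"rot": [0, 0, 0], "slide": [0.032, -0.028, 0], "grip": 0}, {"rot": [0, 0, 0], "slide": [0.031, -0.028, 0], "grip": 0}, {"rot": [0, 0, 0], "slide": [0, 0, -0.04], "grip": 0}, {"rot": [0, 0, 0], "slide": [0, 0, -0.012], "grip": 0}, {"rot": [0, 0, 0], "slide": [0, 0, -0.004], "grip": 0}, {"rot": [0, 0, 0], "slide": [0, 0, -0.001], "grip": 0}, {"rot": [0, 0, 0], "slide": [0, 0, 0], "grip": 0}, {"rot": [0, 0, 0], "slide": [0, 0, 0], "grip": 0}]'

```text
time: 26.8
ee_pos: [0.4629, 0.0202, 0.049]
eef_rot: [0.996, 0.088, 0.0, 0.0]
ft_force: [-4.2, 0.5, 7.9]
width: 0.0004
grip_force: 3.9
```

Request:
arm_command --steps '[{"rot": [0, 0, 0], "slide": [0, 0, -0.0005], "grip": 0}, {"rot": [0, 0, 0], "slide": [0, 0, 0], "grip": 0}, {"rot": [0, 0, 0], "slide": [0, 0, 0], "grip": 0}, {"rot": [0, 0, 0], "slide": [0, 0, 0], "grip": 0}, {"rot": [0, 0, 0], "slide": [0, 0, 0], "grip": 0}, {"rot": [0, 0, 0], "slide": [0, 0, 0], "grip": 0}, {"rot": [0, 0, 0], "slide": [0, 0, 0], "grip": 0}, {"rot": [0, 0, 0], "slide": [0, 0, 0], "grip": 0}]'

```text
time: 27.8
ee_pos: [0.4629, 0.0202, 0.049]
eef_rot: [0.996, 0.088, 0.0, 0.0]
ft_force: [-6.1, 0.9, 14.2]
width: 0.0009
grip_force: 7.3
```

Request:
arm_command --steps '[{"rot": [0, 0, 0], "slide": [0, 0, 0.03], "grip": 0}, {"rot": [0, 0, 0], "slide": [0, 0, 0.04], "grip": 0}, {"rot": [0, 0, 0], "slide": [0, 0, 0.04], "grip": 0}, {"rot": [0, 0, 0], "slide": [0, 0, 0], "grip": 0}, {"rot": [0, 0, 0], "slide": [0, 0, 0], "grip": 0}, {"rot": [0, 0, 0], "slide": [0, 0, 0], "grip": 0}, {"rot": [0, 0, 0], "slide": [0, 0, 0], "grip": 0}, {"rot": [0, 0, 0], "slide": [0, 0, 0], "grip": 0}]'

```text
time: 28.8
ee_pos: [0.4624, 0.0199, 0.1571]
eef_rot: [0.996, 0.087, -0.0, -0.0]
ft_force: [-0.6, -0.2, 0.3]
width: 0.0003
grip_force: 0.0
```

```bash
python3 -c "
from h import *
s=sensors.read_state();print(s['ee_pos'],s['ft_force']);print(order.close_job())"
```

```text
[0.46237242 0.0198792  0.15705941] [-0.55553047 -0.18158547  0.34071608]
the job is handed in; nothing more can be done
None
```

The near-left corner (corner_0) was the one that rocked; its shim is now pushed home with the tab against the table's edge, the corner held firm at 14 N on the re-press, and the job is handed in (no verdict was returned).

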